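Find and mark the balance point of a fettling tool

TASK

Take the wooden fettling tool from its sloping rest, lay it right way up, squarely and centrally across the knife edge of the blue balance jig, and shift it along until it stays level there on its own with nothing else touching it. Only then swing the jig's marking arm over so that its red ink pad comes down on the tool over the knife edge, and leave it resting there with the tool still balanced. Leave the cup, the mould and the jar where they stand.

Things in the scene. Friction and masses are not known exactly. Their poses are not given: they have to be found in the camera images.
- tool: Loose fettling tool: straight bar 200 mm long, flat underside, 0.17 to 0.25 kg. Pale wooden handle 24 mm wide, 18 mm thick, red band at its tail. Starts lying on the sloping rest, head end low, tail end high. Origin: mid-length, on the underside; x along it towards the head, y across, z up out of its upper face. It balances at a point 6 to 30 mm from the middle towards the head, unseen and new each run.
- tool_headmid (a point): Centre of the tool's steel block head, 82 mm from the middle and 9 mm above the underside: 36 mm long (x = 64 to 100 mm on the tool), 34 mm wide, 18 mm thick, flush with the handle below. Its weight cannot be seen and differs from run to run.
- rest: Fixed dark wooden base 210 x 90 x 12 mm with a narrow rail, 12 mm wide, sloping 32 degrees up towards its +x. The tool lies along the rail, its head against a small lip at the low end; its sides overhang the rail by 6 mm each and can be gripped along the handle. Origin: centre of the base's underside, z up. The middle of the tool's underside is 85 mm above it.
- jig: Fixed balance jig: blue base plate, x from -45 to +105 mm, 130 mm along y, 12 mm thick. Origin on the bench under the middle of the knife edge; z up. The tool goes across the edge, along y. Black catch stops at y = +50 and -50 mm, 8 mm thick, 40 mm long, tops 9 mm below the edge. Two hinge posts at x = +80 mm, within 22 mm of y = 0, 97 mm high.
- edge (a point): Middle of the knife edge's top, 50 mm above the bench; axes as the jig's. The edge is a steel blade 40 mm long (x), its flat top 10 mm wide (y), in a rubber mount that gives a little and damps rocking. With its balance point over that top the tool stays level within 0.06 rad; otherwise it tips about 0.18 rad, heavy side down, onto a stop. It settles in about 1 s.
- marker_arm (a joint): Marking arm's hinge, along the jig's y, at x = +80 mm, 88 mm up. 0 = arm level towards the jig's -x, pad on top of a tool lying level on the edge; grows as it lifts; 1.57 upright; 1.85 rad leaning back on its stop, where its own weight keeps it at the start. Pushed from behind (+x side) past upright it sinks by itself, damped, in about 2 s. No latch.
- marker_pad (a point): Lowest point of the red ink pad (12 mm across) under the marking arm, 80 mm from the hinge; it comes down straight over the middle of the knife edge. The arm is an aluminium bar 14 mm wide, 8 mm thick, 112 mm long, 80 g.
- marker_knob (a point): Centre of the black ball knob, 20 mm diameter, at the end of the marking arm, 120 mm from the hinge axis.
- cup: White cup, 76 mm across, 85 mm high; origin at the centre of its underside. Leave alone.
- mould: White plaster mould block 100 x 100 x 80 mm with a dark band; origin at the centre of its underside. Leave alone.
- slip_jar: White jar with a blue cap, 70 mm across, 110 mm high; origin at the centre of its underside. Leave alone.
Not all that is in view belongs to the job. There is more than one size of the jig; the job needs the middle-sized.

How it is judged:
By the outcome, as a careful person would: the job done as asked, in the order asked, and still so for the second after the job is handed in, with the robot touching nothing.
It also fails if it takes over 67 s, if anything falls off the work surface, if the arm or the gripper's body presses on something with over 40 N, if the wrist force passes 120 N, or if a joint passes its speed limit or range.

ROBOT

A 6-joint arm with a two-finger parallel gripper is mounted at the origin on the work surface. World frame = base frame: x ahead of the robot, y to its left, z up, the work surface at z = 0. Lengths are in m, angles in rad, forces in N, time in s.
With the tool pointing down it reaches from about 0.225 to 0.875 m from the base axis. Payload 3.4 kg.
Tool frame: the origin (TCP) lies on the centre line of the jaws, within the pads' length; the fingertips stand 22 mm ahead of it and the grasp point (between the pads) lies 3 mm ahead of it; z points along the fingers, x is the direction in which the jaws open and shut, and the axes are right-handed (so a half turn about z gives the same grasp; the last joint's range is limited). The gripper opens to 85 mm and grips with 20 to 120 N. Pads are 22 mm wide; open, the fingers measure 114 mm over their backs; the gripper's body (76 mm by 85 mm) begins 54 mm behind the grasp point. The pads swing forward as they close: fully open they stand 13 mm farther back than shut.
Start: joints at [-1.44, 0.276, 1.505, -0, 1.361, -0.121], TCP at [0.143, -0.557, 0.253] pointing down, gripper open.
Joint ranges: [-2.89, 2.89], [-0.75, 2.08], [0.22, 2.7], [-1.18, 4.32], [0.11, 2.71], [-2.7, 2.7]. Speed limits (rad/s): [2.57, 2.57, 3.14, 3.14, 3.14, 3.14].

INTERFACE

Orientations are given as [roll, pitch, yaw] about the fixed x, y, z axes, in that order (R = Rz(yaw) Ry(pitch) Rx(roll)).
In Python, from cell import arm, snapshot, camera_info, boxes_of gives the robot as it stands.
- The arm moves only by the shell command python3 -m handwheel 'ROWS' [FORCE]. ROWS is text: rows parted by semicolons, each of 7 numbers parted by spaces: the shift along the world's x, y, z in m, then the turn, a rotation vector about the world's x, y, z in degrees, then the gripper's target within -1 to 1 (shut at 1, half-way at 0, fully open at -1). In form: tx ty tz rx ry rz hand; .... A call has 1 to 5 rows; each row is the pose to reach, as a shift and turn from the pose commanded when the call began; what a row does not reach only later rows make up. A row lasts 1/12 s, in which the tool goes at most 41.7 mm and 7.16 degrees, less where a joint would pass 70% of its speed; a pose out of reach is approached as far as the arm can. A call with a gripper value outside its range is refused whole. The fingers move at their own pace and stop on an object; FORCE is the grip in N (left out, the last holds). Time passes only in rows, so rows that repeat a pose let the fingers close. It gives the time, the measured TCP pose, the force and the opening at its end, in the units of the state.
- arm.read_state(): the state, without advancing time (a new reading comes with each control period).
- snapshot(name): name is "scene" or "top"; returns the picture (400x640x3 uint8, red, green, blue); there is no depth.
- camera_info(name): a dict with "fx", "fy", "cx", "cy" (pixels), "world_from_camera" (4x4, takes a point from camera to world coordinates). Camera axes: x right, y up, looking along -z (the intrinsics and any distortion apply to the point x, -y, -z); pixel columns grow to the right and rows downward; lengths in m; the calibration is good to about 2 mm. A picture is of the moment at which its call begins. camera_info takes no time and is no camera call.
- arm.hand_in(): hands the job in, once; it reports no verdict.
Trained networks look in the newest picture that a camera, given by its name, has taken for a name from the list of things; names that differ only in an ending like _2 or _b are one class to them, and where a whole thing is asked for, a point or a joint stands for the part that bears it (a point fixed in the world has none). Each returns a list of dicts, best first, with "p" (0 to 1); they miss things now and then, are a little off and sometimes report something else, mostly with a low value. They report only what shows in the picture. A call takes as long as a camera call. They do not tell look-alikes from the thing itself.
- boxes_of(camera, query): "at" ([column, row] in pixels, amid what is visible of it).
The state is a dict: "t": time; "joint_pos": joint angles; "dq": joint speeds; "joint_efforts": joint torques, N m; "eef_pos": TCP position; "orientation": TCP orientation; "contact_force": force on the tool from outside, world axes, zero at the start; "torque": the same for the moment, N m; "width": finger opening in m.
Only numpy, scipy, OpenCV 4.12 (cv2) and the standard library are available. Lean on these libraries where they do the work, as an engineer would, in place of code of your own. Each camera call takes 0.05 s, during which the arm holds its last target.

## Working session

There is one attempt and no reset: what is moved stays moved. The work goes in short steps, Python scripts to look and compute and a shell command to move; the robot and the scene stay as the last step left them, time stands still between calls to the robot, and variables do not carry over. Pictures are saved under pics/ and viewed, and the job is handed in when it is done.

```bash
ls; mkdir -p pics
cat > h.py <<'E'
import numpy as np,cv2
from cell import arm,snapshot,camera_info,boxes_of
def save(n,im,crop=None,s=1):
    if crop: x0,y0,x1,y1=crop; im=im[y0:y1,x0:x1]
    im=cv2.resize(im,None,fx=s,fy=s,interpolation=cv2.INTER_CUBIC)
    cv2.imwrite('pics/'+n+'.png',im[:,:,::-1])
def proj(c,P):
    ci=camera_info(c);T=np.linalg.inv(np.array(ci['world_from_camera']))
    P=np.atleast_2d(P);q=P@T[:3,:3].T+T[:3,3]
    return np.c_[ci['cx']+ci['fx']*q[:,0]/-q[:,2],ci['cy']+ci['fy']*(-q[:,1])/-q[:,2]]
def ray(c,uv):
    ci=camera_info(c);T=np.array(ci['world_from_camera'])
    d=np.array([(uv[0]-ci['cx'])/ci['fx'],-(uv[1]-ci['cy'])/ci['fy'],-1]);return T[:3,3],T[:3,:3]@d
def onz(c,uv,z):
    o,d=ray(c,uv);return o+d*(z-o[2])/d[2]
E
python3 - <<'E'
from h import *
for c in('scene','top'):
    save(c+'0',snapshot(c));ci=camera_info(c);print(ci)
    for q in('tool','tool_headmid','rest','jig','edge','marker_knob','marker_pad','cup','mould','slip_jar'):
        print(c,q,[(np.round(b['at']).tolist(),round(b['p'],2)) for b in boxes_of(c,q)])
print(arm.read_state())
E
```

```text
pics
{'fx': 408.8088758871727, 'fy': 408.8088758871727, 'cx': 319.72084845465173, 'cy': 200.316575637642, 'world_from_camera': array([[-0.44389411, -0.55419265,  0.70415093,  1.28512443],
       [ 0.89607396, -0.27723063,  0.34669099,  0.39161572],
       [ 0.00307861,  0.7848654 ,  0.61965864,  0.76610633],
       [ 0.        ,  0.        ,  0.        ,  1.        ]])}
scene tool [([267.0, 179.0], 0.77), ([383.0, 244.0], 0.3)]
scene tool_headmid [([270.0, 179.0], 0.74)]
scene rest [([271.0, 203.0], 0.92)]
scene jig [([317.0, 231.0], 0.73), ([381.0, 244.0], 0.6), ([438.0, 202.0], 0.55)]
scene edge [([437.0, 202.0], 0.9), ([314.0, 227.0], 0.88), ([384.0, 243.0], 0.61), ([279.0, 280.0], 0.61)]
scene marker_knob [([439.0, 170.0], 0.81), ([380.0, 216.0], 0.74), ([318.0, 214.0], 0.64)]
scene marker_pad [([443.0, 170.0], 0.82), ([315.0, 215.0], 0.66), ([380.0, 215.0], 0.55)]
scene cup [([280.0, 280.0], 0.76)]
scene mould [([497.0, 250.0], 0.66)]
scene slip_jar [([190.0, 163.0], 0.96)]
{'fx': 370.1134227656353, 'fy': 370.1134227656353, 'cx': 318.5696066795656, 'cy': 200.56875718091408, 'wor
[... 781 characters left out ...]
3.0], 0.72)]
{'t': 1.1, 'joint_pos': array([-1.43998910e+00,  2.75894578e-01,  1.50490427e+00, -8.36161999e-06,
        1.36067391e+00, -1.21042164e-01]), 'dq': array([ 7.96128940e-04, -8.88897779e-05, -4.76086629e-04,  5.48493549e-04,
        6.23297776e-04, -5.24476350e-04]), 'joint_efforts': array([ 1.20711138e-03, -4.16666114e+01, -2.46099275e+01, -8.27268332e-05,
        3.64182806e-04,  1.09917852e-05]), 'eef_pos': array([ 0.14326076, -0.55690526,  0.2533294 ]), 'orientation': array([ 3.14157006e+00, -1.18033858e-04, -1.31894519e+00]), 'contact_force': array([ 0.70752948, -1.19919381, -0.66696611]), 'torque': array([ 0.01315152, -0.0637358 , -0.01855507]), 'width': 0.08545986432910957}
```

View pics/scene0.png

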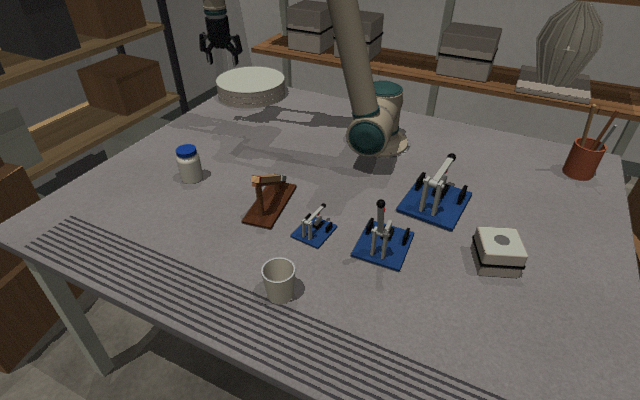

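View pics/top0.png

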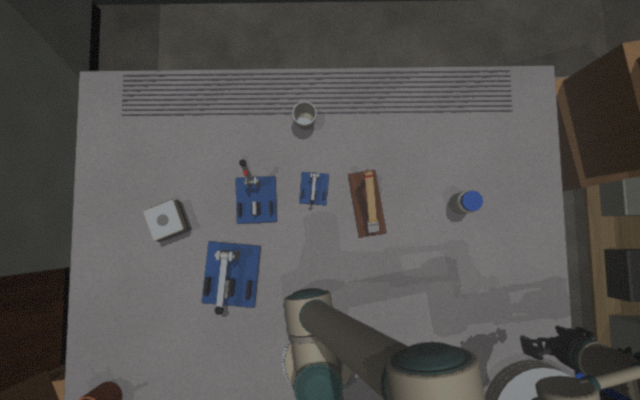

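Run:
```python
import cv2
t=cv2.imread('pics/top0.png');s=cv2.imread('pics/scene0.png')
cv2.imwrite('pics/top0c.png',cv2.resize(t[130:320,190:420],None,fx=3.4,fy=3,interpolation=3)[:600,:800])
cv2.imwrite('pics/scene0c.png',cv2.resize(s[140:290,240:500],None,fx=3,fy=3,interpolation=3))
```

```text
(no output)
```

View pics/top0c.png

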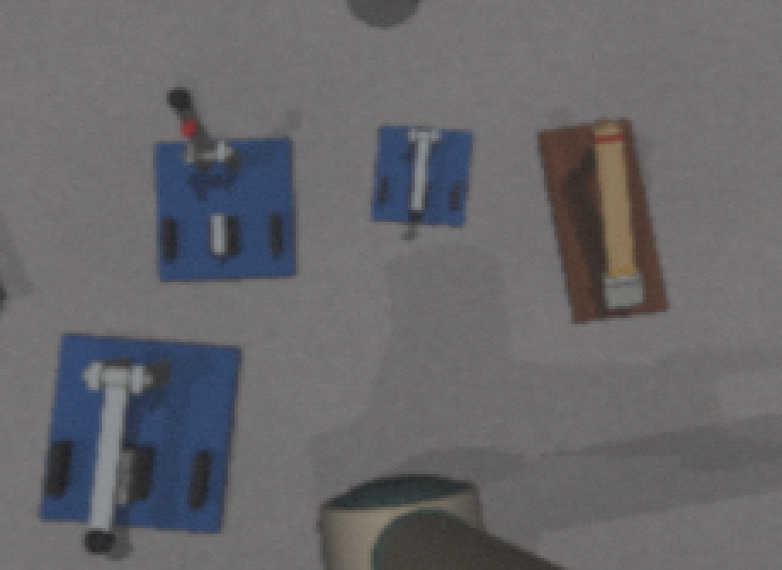

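View pics/scene0c.png

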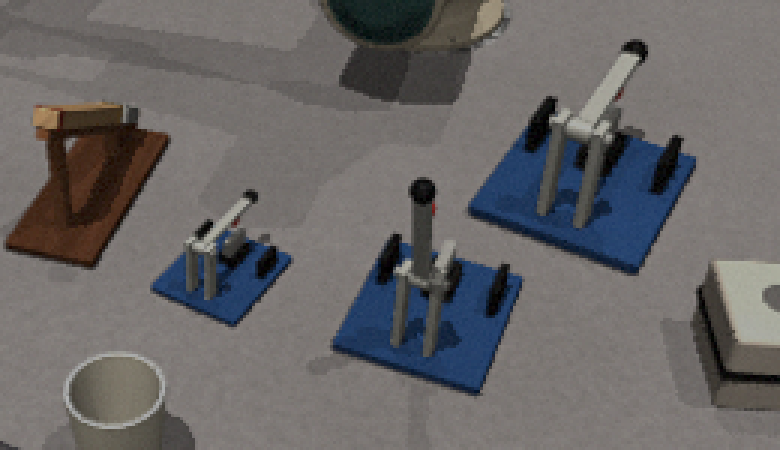

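Candidates for the jig in the top picture: small (314,187), middle (256,200), large (232,275). I choose the middle-sized one at (256,200), at (384,243) in the scene view, with its arm leaning back; the crop confirms it. The only tool is at (370,202), with its steel head at the bottom (robot side) and its red-banded tail at the top. Next I fit the poses.

```bash
cat > fit.py <<'E'
from h import *
from scipy.optimize import minimize
def corners(dx,dy,dz):
    return np.array([[a,b,c] for a in dx for b in dy for c in dz],float)
def hullmask(c,P,S=8):
    m=np.zeros((400,640),np.uint8)
    uv=proj(c,P); h=cv2.convexHull(uv.astype(np.float32)).reshape(-1,2)
    cv2.fillConvexPoly(m,np.round((h)*256).astype(np.int32),255,cv2.LINE_AA,8); return m/255.
def blob(mask,at):
    n,l=cv2.connectedComponents(mask.astype(np.uint8))
    ids=np.unique(l[at[1]-8:at[1]+8,at[0]-8:at[0]+8]);ids=ids[ids>0]
    b=max(ids,key=lambda i:(l==i).sum());ys,xs=np.where(l==b)
    return np.c_[xs,ys].astype(np.float32)
def hullof(pts):
    h=cv2.convexHull(pts).reshape(-1,2);m=np.zeros((400,640),np.uint8)
    cv2.fillConvexPoly(m,h.astype(np.int32),255);return m/255.
E
python3 - <<'E'
from fit import *
ims={c:cv2.imread('pics/%s0.png'%c) for c in('top','scene')}
def fitbox(name,dims,maskf,ats,x0):
    H={c:hullof(blob(maskf(ims[c]),at)) for c,at in ats.items()}
    C=corners(*dims)
    def cost(p,cs):
        c_,s_=np.cos(p[2]),np.sin(p[2]);R=np.array([[c_,-s_,0],[s_,c_,0],[0,0,1]])
        W=C@R.T+[p[0],p[1],0]
        return sum(np.abs(hullmask(c,W)-H[c]).sum() for c in cs)
    for cs in(['top'],['scene'],['top','scene']):
        r=minimize(cost,x0,args=(cs,),method='Nelder-Mead',options=dict(initial_simplex=np.array([x0]+[np.array(x0)+d for d in np.diag([.02,.02,.1])]),xatol=1e-5,fatol=1e-3))
        print(name,cs,np.round(r.x,4),round(np.degrees(r.x[2]),2),r.fun,[H[c].sum() for c in cs])
blue=lambda im:(im[:,:,0].astype(int)-im[:,:,2]>35)
def brown(im):
    h=cv2.cvtColor(im,cv2.COLOR_BGR2HSV).astype(int);return (im[:,:,2].astype(int)-im[:,:,0]>20)
g=onz('top',(256,200),.012)
print(g)
fitbox('jig',([-.045,.105],[-.065,.065],[0,.012]),blue,dict(top=(245,208),scene=(400,258)),[g[0]-.03,g[1],0.])
g=onz('top',(366,204),.012);print(g)
fitbox('rest',([-.105,.105],[-.045,.045],[0,.012]),brown,dict(top=(357,200),scene=(262,220)),[g[0],g[1],0.1])
E
```

```text
[0.50848906 0.19691554 0.012     ]
jig ['top'] [0.4805 0.198  0.0525] 3.01 212.76862745098038 [np.float64(1790.0)]
jig ['scene'] [0.4768 0.1954 0.0452] 2.59 317.321568627451 [np.float64(1951.0)]
jig ['top', 'scene'] [0.4786 0.196  0.0497] 2.85 535.8352941176471 [np.float64(1790.0), np.float64(1951.0)]
[ 0.49188925 -0.15788167  0.012     ]
rest ['top'] [ 0.4975 -0.1607  0.1606] 9.2 184.28627450980395 [np.float64(1784.0)]
rest ['scene'] [ 0.4903 -0.1697  0.195 ] 11.17 508.9607843137254 [np.float64(2073.0)]
rest ['top', 'scene'] [ 0.4935 -0.1646  0.1603] 9.19 776.2941176470589 [np.float64(1784.0), np.float64(2073.0)]
```

```bash
cat > ov.py <<'E'
from fit import *
def Rz(a):
    return np.array([[np.cos(a),-np.sin(a),0],[np.sin(a),np.cos(a),0],[0,0,1]])
def overlay(im,c,boxes,crop,s,name):
    x0,y0,x1,y1=crop
    o=cv2.resize(im[y0:y1,x0:x1],None,fx=s,fy=s,interpolation=cv2.INTER_CUBIC)
    for W,col in boxes:
        uv=(proj(c,W)-[x0,y0]+.5)*s
        for i in range(8):
            for b in(1,2,4):
                j=i^b
                if j>i: cv2.line(o,tuple(np.round(uv[i]).astype(int).tolist()),tuple(np.round(uv[j]).astype(int).tolist()),col,1,cv2.LINE_AA)
    cv2.imwrite('pics/%s.png'%name,o)
def jigboxes(x,y,a):
    R=Rz(a);t=[x,y,0];L=[]
    for d,col in((([-.045,.105],[-.065,.065],[0,.012]),(0,255,255)),(([-.02,.02],[-.005,.005],[.012,.05]),(0,0,255)),(([-.02,.02],[.046,.054],[.012,.041]),(0,255,0)),(([-.02,.02],[-.054,-.046],[.012,.041]),(0,255,0))):
        L.append((corners(*d)@R.T+t,col))
    return L
def toolR(yaw,slope):
    # x toward head, low; rest +x (yaw) up-slope
    x=Rz(yaw)@np.array([-np.cos(slope),0,-np.sin(slope)]);z=Rz(yaw)@np.array([-np.sin(slope),0,np.cos(slope)])
    return np.c_[x,np.cross(z,x),z]
def toolboxes(R,t):
    return [(corners([-.1,.064],[-.012,.012],[0,.018])@R.T+t,(255,0,255)),(corners([.064,.1],[-.017,.017],[0,.018])@R.T+t,(255,255,0))]
E
python3 - <<'E'
from ov import *
p=(.4795,.197,.051)
r=(.4965,-.161,.1606)
T=toolboxes(toolR(r[2],np.radians(32)),np.array([r[0],r[1],.085]))
rb=[(corners([-.105,.105],[-.045,.045],[0,.012])@Rz(r[2]).T+[r[0],r[1],0],(0,255,255))]
for c,cj,cr in(('top',(225,150,290,235),(340,160,395,245)),('scene',(345,190,420,275),(235,165,305,235))):
    im=cv2.imread('pics/%s0.png'%c)
    overlay(im,c,jigboxes(*p),cj,6,'ovj'+c);overlay(im,c,rb+T,cr,6,'ovr'+c)
a=[cv2.imread('pics/ov%s.png'%n) for n in('jtop','jscene','rtop','rscene')]
for k in(0,2):
    h=max(a[k].shape[0],a[k+1].shape[0]);z=[cv2.copyMakeBorder(i,0,h-i.shape[0],0,0,0) for i in a[k:k+2]]
    o=np.hstack(z);f=min(800/o.shape[1],600/o.shape[0],1);cv2.imwrite('pics/ov%d.png'%k,cv2.resize(o,None,fx=f,fy=f))
E
```

```text
(no output)
```

View pics/ov0.png

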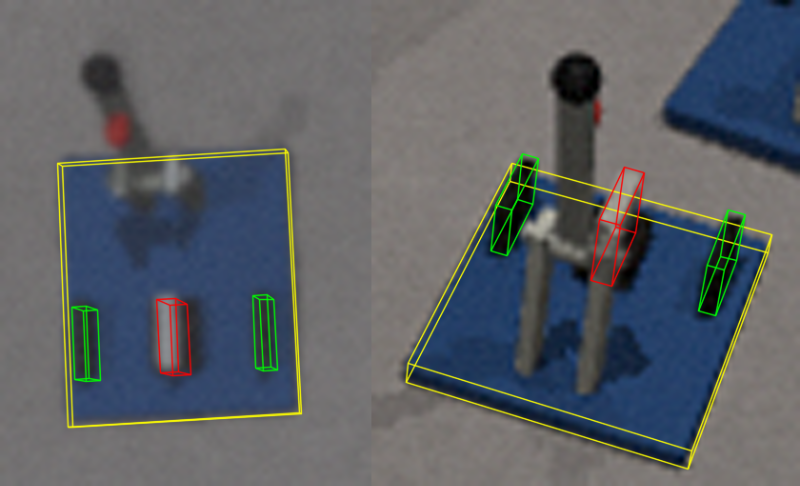

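View pics/ov2.png

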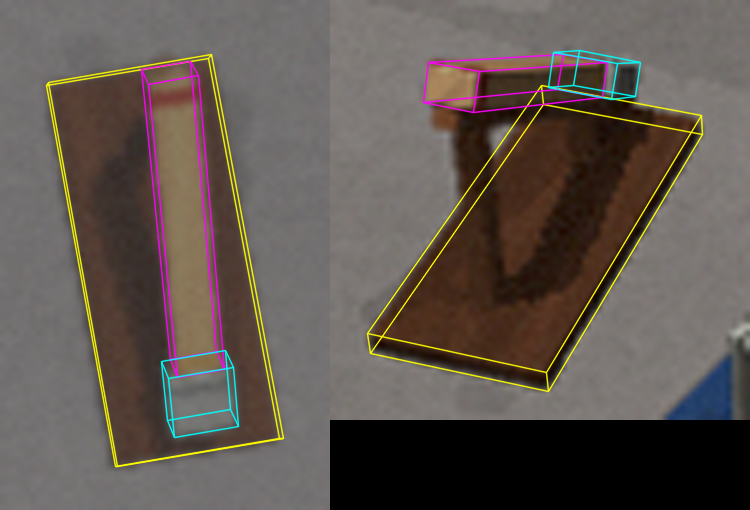

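```bash
cat > plan.py <<'E'
from ov import *
from scipy.spatial.transform import Rotation as Ro
def cur():
    s=arm.read_state();return s,np.array(s['eef_pos']),Ro.from_euler('xyz',s['orientation'])
def delta(P,R):
    s,p,r=cur();d=(R*r.inv()).as_rotvec(degrees=True)
    print('shift mm',np.round((P-p)*1000,1),'|',round(np.linalg.norm(P-p)*1000),'rot',np.round(d,2),round(np.linalg.norm(d),1),'t',round(s['t'],2),'w',round(s['width'],4))
def gR(Rt): # gripper from tool: z=-ztool, x= ytool
    return Ro.from_matrix(np.c_[Rt[:,1],-np.cross(Rt[:,2],Rt[:,1]),-Rt[:,2]])
REST=(.4965,-.161,.1606); TT=np.array([.4965,-.1615,.085])
E
python3 - <<'E'
from plan import *
Rt=toolR(REST[2],np.radians(32));G=gR(Rt);print(np.round(G.as_matrix(),3))
P=TT+Rt@np.array([-.015,0,.015]);pre=P+Rt[:,2]*.1
print(P,pre);delta(pre,G);delta(P,G)
E
```

```text
[[ 0.16  -0.837  0.523]
 [-0.987 -0.136  0.085]
 [ 0.    -0.53  -0.848]]
[ 0.50121052 -0.16073692  0.10566951] [ 0.44890052 -0.16921088  0.19047432]
shift mm [305.6 387.7 -62.9] | 498 rot [  6.56 -31.33  -5.09] 32.4 t 1.1 w 0.0855
shift mm [ 357.9  396.2 -147.7] | 554 rot [  6.56 -31.33  -5.09] 32.4 t 1.1 w 0.0855
```

```bash
python3 -m handwheel '.025 .031 0 0 0 -1 -1;.05 .062 0 0 0 -2 -1;.075 .093 0 0 0 -3 -1;.1 .124 0 0 0 -4 -1;.125 .155 0 0 0 -5 -1' 60
python3 -m handwheel '.025 .031 0 1 -6 0 -1;.05 .062 0 2 -12 0 -1;.075 .093 0 3 -18 0 -1;.1 .124 -.01 4 -24 0 -1;.125 .155 -.02 5 -30 0 -1'
python3 - <<'E'
from plan import *
Rt=toolR(REST[2],np.radians(32));G=gR(Rt)
P=TT+Rt@np.array([-.015,0,.015]);pre=P+Rt[:,2]*.06
delta(pre,G)
save('top1',snapshot('top'));save('scene1',snapshot('scene'))
E
```

```text
t: 1.52
eef_pos: [0.269, -0.4004, 0.2534]
orientation: [-3.141, -0.0, -1.408]
contact_force: [1.6, 0.2, 0.7]
width: 0.0854
t: 1.93
eef_pos: [0.3946, -0.2464, 0.2347]
orientation: [-2.605, -0.004, -1.407]
contact_force: [0.9, 0.6, -1.1]
width: 0.0853
shift mm [ 75.2  80.6 -78.2] | 135 rot [ 0.43 -1.2  -0.17] 1.3 t 1.93 w 0.0853
```

View pics/scene1.png

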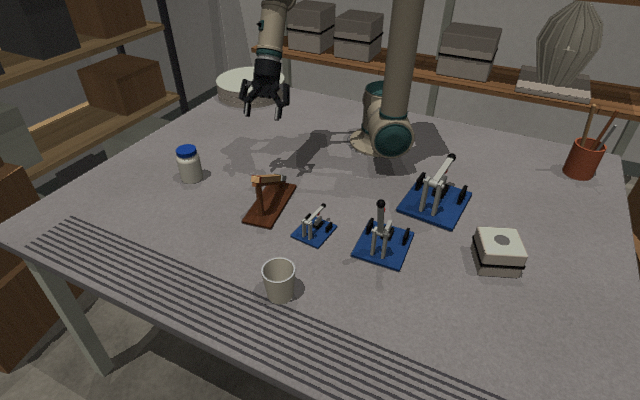

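The scene shows the gripper tilted at (265,95), the tool still on its rest at (270,180), and everything else undisturbed. Moving to the pre-grasp.

```bash
python3 -m handwheel '.025 .03 0 0 0 0 -1;.05 .06 -.01 .4 -1.2 -.2 -1;.075 .081 -.035 .4 -1.2 -.2 -1;.0752 .0806 -.06 .4 -1.2 -.2 -1;.0752 .0806 -.0782 .4 -1.2 -.2 -1'
python3 - <<'E'
from plan import *
Rt=toolR(REST[2],np.radians(32));G=gR(Rt)
P=TT+Rt@np.array([-.015,0,.015])
delta(P,G)
save('top2',snapshot('top'),(320,140,430,260),5);save('scene2',snapshot('scene'),(220,100,330,220),5)
E
```

```text
t: 2.45
eef_pos: [0.4692, -0.1643, 0.1542]
orientation: [-2.59, 0.003, -1.405]
contact_force: [0.1, 0.0, 0.0]
width: 0.0854
shift mm [ 32.    3.5 -48.5] | 58 rot [-0.1  -0.39 -0.32] 0.5 t 2.45 w 0.0854
```

View pics/scene2.png

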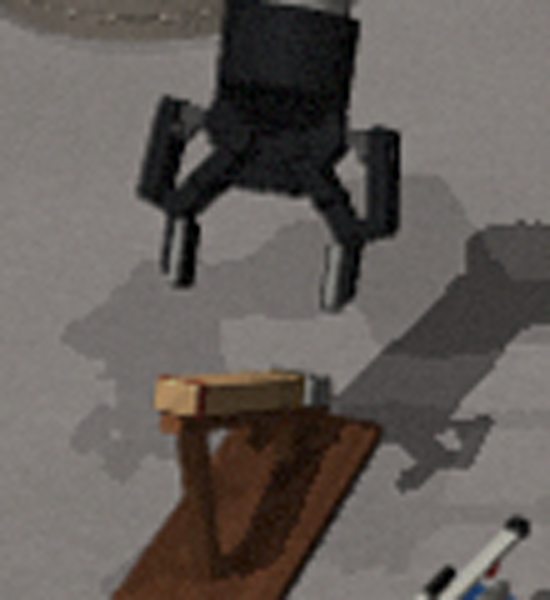

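View pics/top2.png

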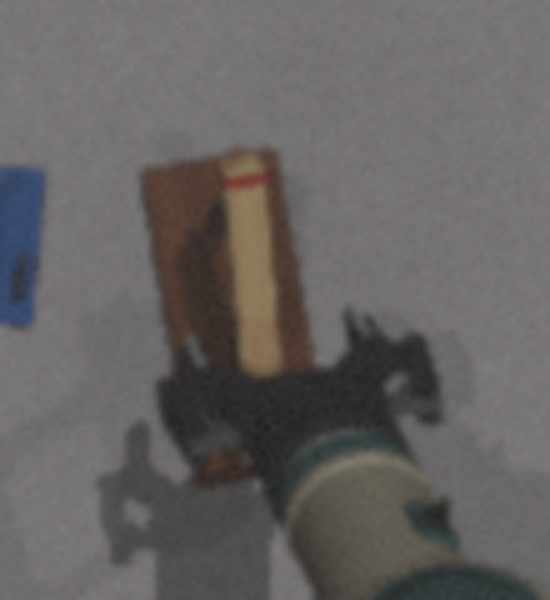

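The fingers straddle the handle centrally: in the scene crop the pads are at about (180,250) and (340,275), with the handle below between them. Descending and closing.

```bash
python3 -m handwheel '.016 .0018 -.0243 0 -.3 -.3 -1;.032 .0035 -.0485 0 -.4 -.3 -1;.032 .0035 -.0485 0 -.4 -.3 -.3;.032 .0035 -.0485 0 -.4 -.3 .3;.032 .0035 -.0485 0 -.4 -.3 1' 60
python3 -m handwheel '0 0 0 0 0 0 1;0 0 0 0 0 0 1;0 0 0 0 0 0 1;0 0 0 0 0 0 1'
python3 - <<'E'
from plan import *
s,p,r=cur();print(s['contact_force'],s['torque'],s['width'],p)
save('scene3',snapshot('scene'),(220,100,330,220),5)
E
```

```text
t: 2.97
eef_pos: [0.501, -0.1637, 0.108]
orientation: [-2.581, 0.001, -1.415]
contact_force: [-0.1, -1.1, 0.1]
width: 0.0515
t: 3.3
eef_pos: [0.5006, -0.1633, 0.1085]
orientation: [-2.58, 0.001, -1.416]
contact_force: [-4.5, 0.4, 7.2]
width: 0.023
[-4.47582817  0.43995906  7.24445702] [ 0.20429429  0.29264374 -0.11626907] 0.0229986647932211 [ 0.50055411 -0.16328827  0.10850723]
```

View pics/scene3.png

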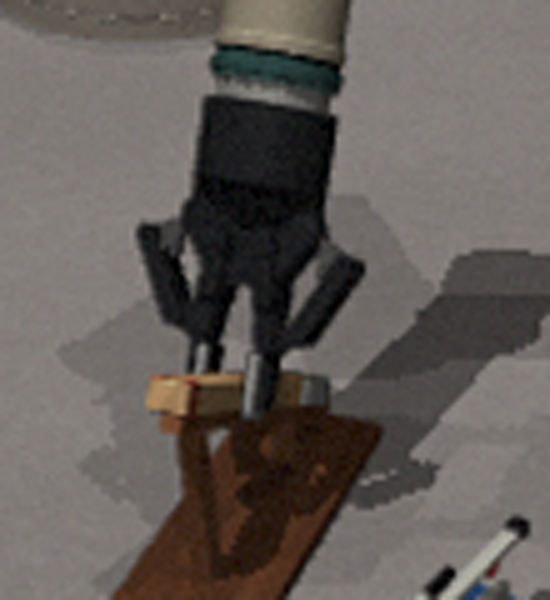

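Gripped: width is 23 mm and the pads are on the handle. Lifting.

```bash
python3 -m handwheel '0 0 .015 0 0 0 1;0 0 .04 0 0 0 1;0 0 .075 0 0 0 1;0 0 .11 0 0 0 1;0 0 .14 0 0 0 1'
python3 - <<'E'
from plan import *
Rt=toolR(REST[2],np.radians(32));Gd=gR(Rt)
tcp=np.array([.5006,-.1633,.1085]);off=Rt.T@(tcp-TT);print('tcp in tool',off)
J=np.array([.4795,.197,0]);ja=.051
Rj=Rz(ja)
Rtt=np.c_[-Rj[:,1],Rj[:,0],Rj[:,2]]
print(np.linalg.det(Rtt),np.round(gR(Rtt).as_euler('xyz'),3))
b=.018
# tool origin so that tool x=b is over edge
org=J+[0,0,.05]-Rtt[:,0]*b
P=org+Rtt@np.array([off[0],0,off[2]])
print('target tcp',P);delta(P+[0,0,.08],gR(Rtt))
save('scene4',snapshot('scene'),(200,60,360,220),4)
E
```

```text
t: 3.77
eef_pos: [0.4995, -0.163, 0.2493]
orientation: [-2.582, 0.001, -1.416]
contact_force: [0.7, -0.6, -1.9]
width: 0.0228
tcp in tool [-0.01564125  0.00243247  0.01793695]
0.9999999999999999 [3.142 0.    0.051]
target tcp [0.47778504 0.23059751 0.06793695]
shift mm [ -21.8  393.6 -101.4] | 407 rot [-27.23  22.09  81.68] 88.9 t 3.77 w 0.0228
```

View pics/scene4.png

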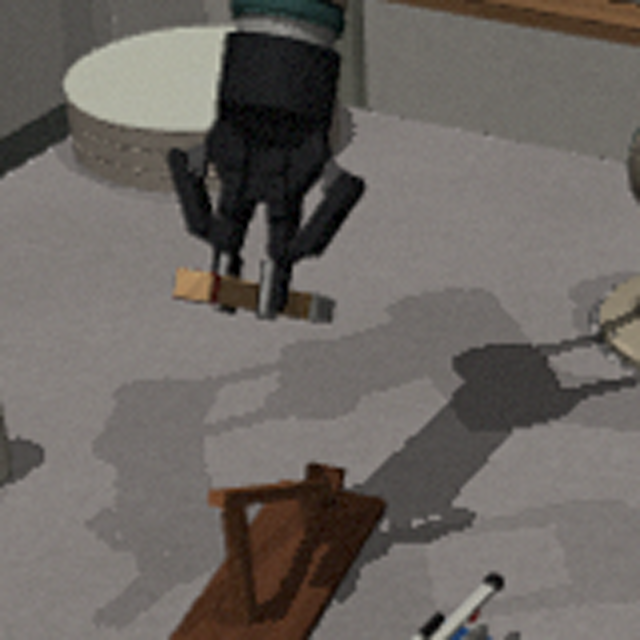

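```bash
python3 -m handwheel '0 .03 0 -2.1 1.7 6.3 1;0 .06 0 -4.2 3.4 12.6 1;0 .09 0 -6.3 5.1 18.9 1;0 .12 0 -8.4 6.8 25.2 1;0 .15 0 -10.5 8.5 31.5 1'
python3 -m handwheel '0 .03 0 -2.1 1.7 6.3 1;0 .06 0 -4.2 3.4 12.6 1;0 .09 0 -6.3 5.1 18.9 1;0 .12 0 -8.4 6.8 25.2 1;0 .15 0 -10.5 8.5 31.5 1'
cat >> plan.py <<'E'
JIG=np.array([.4795,.197,0]);JA=.051;OFF=np.array([-.0156,0,.0179])
Rj=Rz(JA);Rtt=np.c_[-Rj[:,1],Rj[:,0],Rj[:,2]]
def tgt(b,h=0): return JIG+[0,0,.05+h]-Rtt[:,0]*b+Rtt@OFF
E
python3 - <<'E'
from plan import *
delta(tgt(.018,.08),gR(Rtt))
E
```

```text
t: 4.23
eef_pos: [0.4993, -0.0121, 0.247]
orientation: [-2.794, -0.101, -0.848]
contact_force: [1.3, -0.2, -3.1]
width: 0.0232
t: 4.65
eef_pos: [0.4997, 0.1381, 0.2472]
orientation: [-3.026, -0.073, -0.275]
contact_force: [0.6, -0.2, -2.5]
width: 0.0231
shift mm [-21.9  92.5 -99.3] | 137 rot [-6.13  4.92 18.43] 20.0 t 4.65 w 0.0231
```

```bash
python3 -m handwheel '-.007 .03 0 -2 1.6 6.1 1;-.014 .06 0 -4.1 3.3 12.3 1;-.022 .0925 -.01 -6.1 4.9 18.4 1;-.022 .0925 -.03 -6.1 4.9 18.4 1;-.022 .0925 -.05 -6.1 4.9 18.4 1'
python3 - <<'E'
from plan import *
delta(tgt(.018,.08),gR(Rtt))
F=[];T=[]
for i in range(36):
    im=snapshot('scene' if i%2 else 'top')
    if i<6:
        if i in(4,5): save(('top5','scene5')[i-4],im)
        continue
    s=arm.read_state();F.append(s['contact_force']);T.append(s['torque'])
F=np.array(F);T=np.array(T);n=len(F)
print(F.mean(0),F.std(0),T.mean(0),T.std(0))
delta(tgt(.018,.08),gR(Rtt))
E
```

```text
t: 5.07
eef_pos: [0.4783, 0.2322, 0.1968]
orientation: [-3.138, -0.003, 0.05]
contact_force: [-0.3, -0.8, -2.2]
width: 0.0231
shift mm [ -0.5  -1.6 -48.9] | 49 rot [-0.21  0.17  0.05] 0.3 t 5.07 w 0.0231
[-0.21082516 -0.0494457  -1.92992219] [0.51052643 0.50482488 0.47490216] [ 0.05761804 -0.00528755 -0.00734713] [0.02771811 0.02949223 0.03248617]
shift mm [ -0.7   0.9 -48.7] | 49 rot [-0.15  0.03  0.29] 0.3 t 6.87 w 0.0231
```

View pics/scene5.png

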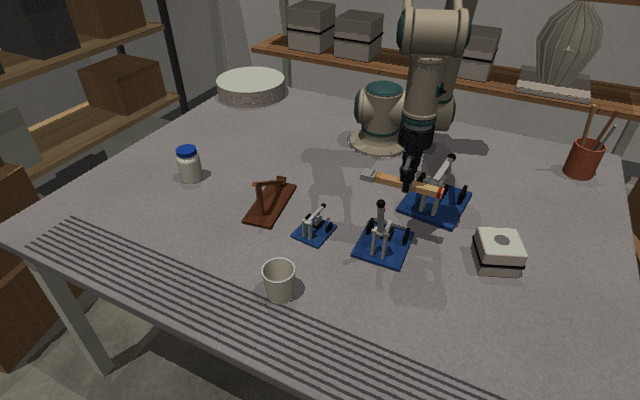

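View pics/top5.png

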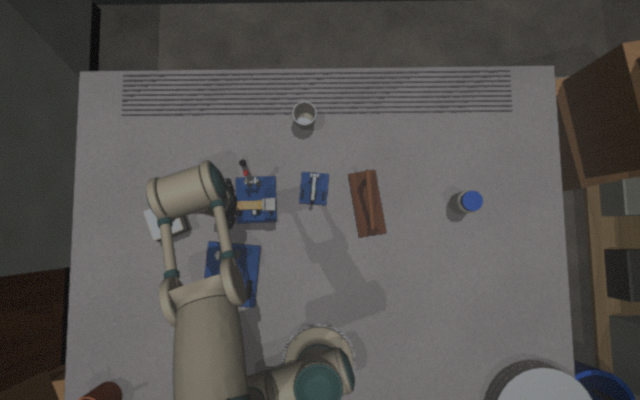

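The tool is held above the jig with its head toward world −y: scene (375,175) to (440,192), top (245–275,206). The wrist torque gives a balance point about 30 mm headward of the TCP, so b ≈ 14 mm. Next I check how the tool sits in the grip.

```bash
cat > chk.py <<'E'
from plan import *
import sys
def toolpose():
    s,p,r=cur();R=r.as_matrix();Rt=np.c_[R@np.array([0,-1,0]),R@[1,0,0],-R[:,2]]
    Rt[:,0]=np.cross(Rt[:,1],Rt[:,2])
    return Rt,p-Rt@OFF
def two(n,boxes,ct=(225,150,290,235),cs=(345,160,445,275),s=5,fresh=True):
    o=[]
    for c,cr in(('top',ct),('scene',cs)):
        im=snapshot(c)[:,:,::-1].copy();cv2.imwrite('pics/%s_%s.png'%(n,c),im)
        overlay(im,c,boxes,cr,s,'tmp');o.append(cv2.imread('pics/tmp.png'))
    h=max(a.shape[0] for a in o);o=np.hstack([cv2.copyMakeBorder(a,0,h-a.shape[0],0,0,0) for a in o])
    f=min(800/o.shape[1],600/o.shape[0],1);cv2.imwrite('pics/%s.png'%n,cv2.resize(o,None,fx=f,fy=f))
E
python3 - <<'E'
from chk import *
Rt,t=toolpose();print(np.round(Rt,3),t)
two('c6',toolboxes(Rt,t)+jigboxes(*JIG[:2],JA))
E
```

```text
[[ 0.046  0.999 -0.001]
 [-0.999  0.046 -0.003]
 [-0.003  0.001  1.   ]] [0.47917329 0.21416241 0.17869652]
```

View pics/c6.png

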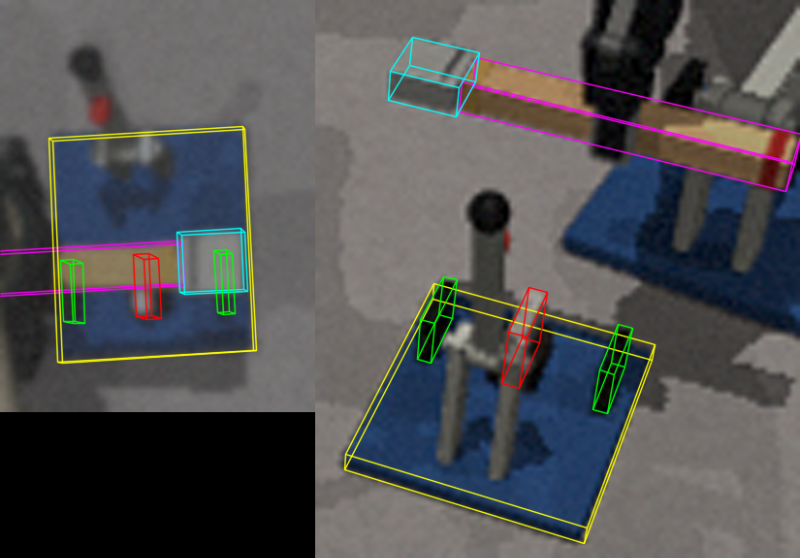

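Run:
```python
from plan import *
for h in(.02,.003,-.001): delta(tgt(.0145,h),gR(Rtt))
```

```text
shift mm [  -0.5   -2.6 -108.7] | 109 rot [-0.15  0.03  0.29] 0.3 t 6.97 w 0.023
shift mm [  -0.5   -2.6 -125.7] | 126 rot [-0.15  0.03  0.29] 0.3 t 6.97 w 0.023
shift mm [  -0.5   -2.6 -129.7] | 130 rot [-0.15  0.03  0.29] 0.3 t 6.97 w 0.023
```

```bash
python3 -m handwheel '0 -.0026 -.03 0 0 .2 1;0 -.0026 -.06 0 0 .2 1;0 -.0026 -.09 0 0 .2 1;0 -.0026 -.113 0 0 .2 1;0 -.0026 -.118 0 0 .2 1'
python3 - <<'E'
from chk import *
Rt,t=toolpose()
two('c7',toolboxes(Rt,t)+jigboxes(*JIG[:2],JA))
delta(tgt(.0145,0),gR(Rtt))
E
```

```text
t: 7.38
eef_pos: [0.4757, 0.2261, 0.075]
orientation: [-3.141, 0.007, 0.049]
contact_force: [0.2, -0.7, -1.6]
width: 0.0227
shift mm [ 0.2  0.2 -9.8] | 10 rot [-0.1  -0.12  0.09] 0.2 t 7.48 w 0.0227
```

View pics/c7.png

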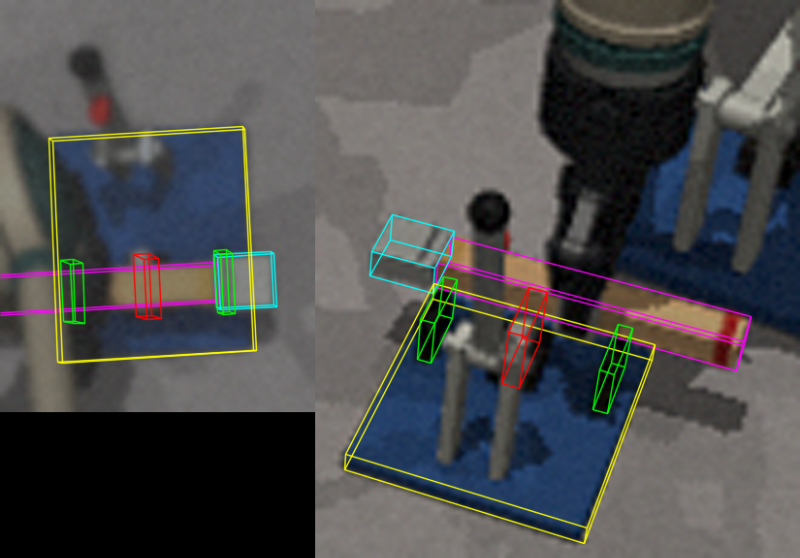

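The tool is about 10 mm above the edge and aligned with the model. Lowering gently.

```bash
python3 -m handwheel '0 0 -.003 0 0 0 1;0 0 -.006 0 0 0 1;0 0 -.0075 0 0 0 1;0 0 -.0075 0 0 0 1'
python3 -m handwheel '0 0 -.001 0 0 0 1;0 0 -.001 0 0 0 1'
python3 -m handwheel '0 0 -.001 0 0 0 1;0 0 -.001 0 0 0 1'
```

```text
t: 7.82
eef_pos: [0.4789, 0.2273, 0.0719]
orientation: [-3.139, -0.002, 0.049]
contact_force: [-0.6, 0.6, -1.9]
width: 0.0227
t: 7.98
eef_pos: [0.4786, 0.2271, 0.0705]
orientation: [-3.139, -0.001, 0.049]
contact_force: [0.7, -0.2, -1.6]
width: 0.0225
t: 8.15
eef_pos: [0.4784, 0.2271, 0.0692]
orientation: [-3.139, -0.001, 0.049]
contact_force: [-0.4, -0.2, -3.2]
width: 0.0229
```

```bash
python3 -m handwheel '0 0 -.001 0 0 0 1;0 0 -.001 0 0 0 1'
python3 -m handwheel '0 0 -.001 0 0 0 1;0 0 -.001 0 0 0 1'
python3 - <<'E'
from h import *
F=[]
for i in range(6): snapshot('top');F.append(arm.read_state()['contact_force'][2])
print(np.mean(F),arm.read_state()['eef_pos'])
E
```

```text
t: 8.32
eef_pos: [0.4784, 0.2271, 0.068]
orientation: [-3.139, -0.0, 0.049]
contact_force: [-0.3, 0.4, -2.3]
width: 0.0228
t: 8.48
eef_pos: [0.4784, 0.2271, 0.0677]
orientation: [-3.139, -0.001, 0.05]
contact_force: [-0.7, -0.3, 3.0]
width: 0.0229
4.791925403412574 [0.47847698 0.22715976 0.06760181]
```

```bash
python3 -m handwheel '0 0 .0008 0 0 0 1;0 0 .0008 0 0 0 1'
python3 - <<'E'
from h import *
F=[]
for i in range(6): snapshot('top');F.append(arm.read_state()['contact_force'][2])
print(np.mean(F),arm.read_state()['eef_pos'])
E
```

```text
t: 8.95
eef_pos: [0.4786, 0.2271, 0.0678]
orientation: [-3.139, -0.001, 0.049]
contact_force: [-0.2, -0.2, 0.1]
width: 0.0231
0.17731025332527897 [0.47860979 0.22713707 0.06779779]
```

```bash
python3 -m handwheel '0 0 0 0 0 0 .4;0 0 0 0 0 0 .2;0 0 0 0 0 0 0;0 0 0 0 0 0 0;0 0 0 0 0 0 0'
python3 -m handwheel '0 0 .01 0 0 0 0;0 0 .03 0 0 0 0;0 0 .05 0 0 0 0;0 0 .07 0 0 0 0;0 0 .08 0 0 0 0'
python3 - <<'E'
from chk import *
for i in range(10): snapshot('top')
J=JIG
org=JIG+[0,0,.05]-Rtt[:,0]*.0145
two('c8',toolboxes(Rtt,org)+jigboxes(*JIG[:2],JA))
E
```

```text
t: 9.67
eef_pos: [0.4785, 0.2271, 0.0679]
orientation: [-3.139, -0.001, 0.049]
contact_force: [-0.6, -0.1, -0.4]
width: 0.0429
t: 10.08
eef_pos: [0.4797, 0.2276, 0.151]
orientation: [-3.138, -0.005, 0.05]
contact_force: [0.2, -0.1, 0.4]
width: 0.0425
```

View pics/c8.png

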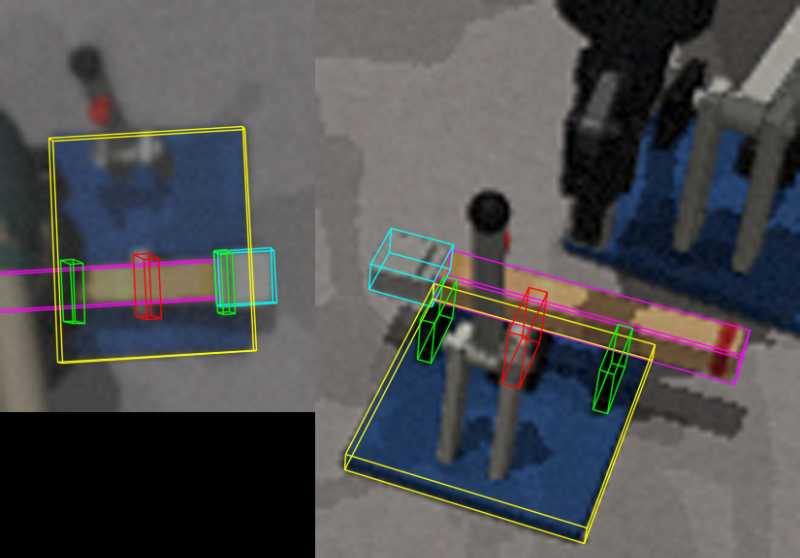

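Run:
```python
from chk import *
a=snapshot('scene')[190:270,335:435];b=snapshot('top')[170:230,225:295]
o=cv2.resize(a,None,fx=7,fy=7,interpolation=2);cv2.imwrite('pics/c9s.png',o[:,:,::-1])
o=cv2.resize(b,None,fx=9,fy=9,interpolation=2);cv2.imwrite('pics/c9t.png',o[:,:,::-1])
```

```text
(no output)
```

View pics/c9s.png

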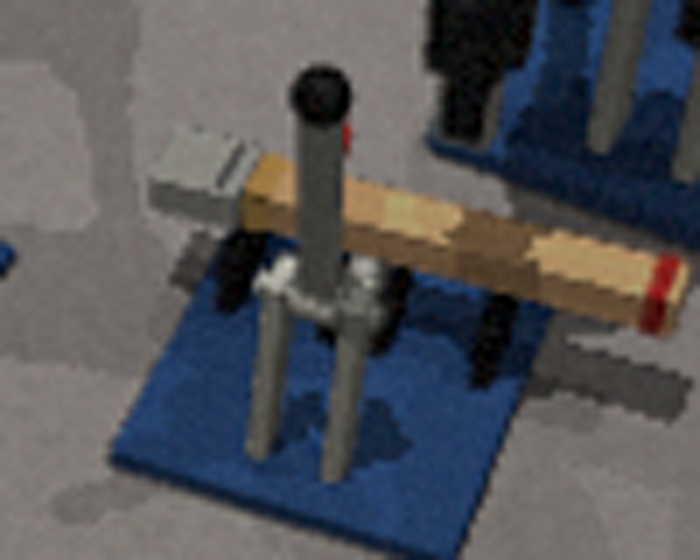

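View pics/c9t.png

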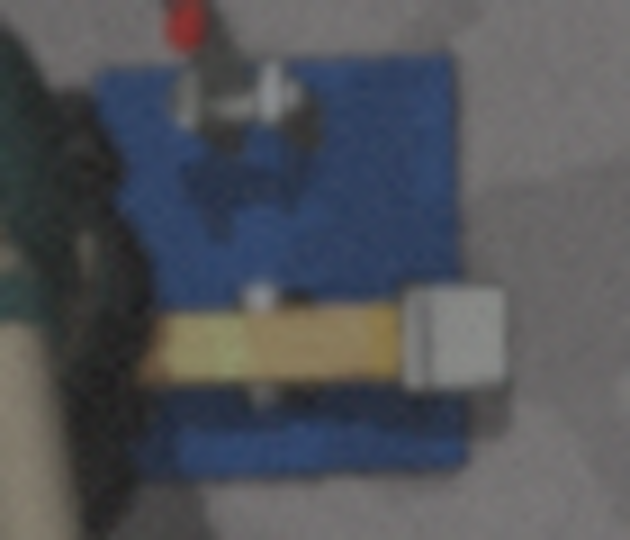

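```bash
cat > tilt.py <<'E'
from chk import *
def tilt(im=None,verbose=1):
    im=snapshot('scene') if im is None else im
    m=(im[:,:,0].astype(int)-im[:,:,2]>22);m[:195]=0;m[:,:355]=0;m[:,440:]=0;m[250:]=0
    ys,xs=np.where(m);
    n,l,st,_=cv2.connectedComponentsWithStats(m.astype(np.uint8));m=np.isin(l,[i for i in range(1,n) if st[i,4]>15])
    ys,xs=np.where(m);H=hullof(np.c_[xs,ys].astype(np.float32))
    C=corners([-.1,.064],[-.012,.012],[0,.018])
    def cost(p):
        R=Rtt@Ro.from_euler('y',p[0]).as_matrix() # +: head down
        o=JIG+[0,0,.05]+Rtt@np.array([0,p[2],0])-R@np.array([p[1],0,0])
        return np.abs(hullmask('scene',C@R.T+o)-H).sum()
    best=min((minimize(cost,[a,.0145,0],method='Nelder-Mead',options=dict(initial_simplex=[[a,.0145,0],[a+.05,.0145,0],[a,.02,0],[a,.0145,.004]])) for a in(-.18,0,.18)),key=lambda r:r.fun)
    print('tilt(head down +) %.3f b %.4f lat %.4f cost %.0f of %.0f'%(*best.x,best.fun,H.sum()))
E
python3 - <<'E'
from tilt import *
for i in range(2):tilt()
s=arm.read_state();print(s['t'],s['eef_pos'])
E
```

```text
tilt(head down +) 0.029 b 0.0137 lat 0.0004 cost 53 of 807
tilt(head down +) 0.029 b 0.0137 lat 0.0004 cost 53 of 807
10.8833 [0.47844064 0.22710481 0.14780903]
```

Run:
```python
import tilt as T, cv2, numpy as np
im=cv2.imread('pics/c8_scene.png')[:,:,::-1].copy();T.tilt(im)
im=cv2.imread('pics/c7_scene.png')[:,:,::-1].copy()
T.JIG=T.JIG+[0,0,.0098];T.tilt(im)
```

```text
tilt(head down +) 0.025 b 0.0133 lat 0.0000 cost 54 of 805
tilt(head down +) -0.019 b 0.0135 lat -0.0015 cost 138 of 938
```

The tool rests level on its own, with a tilt of about 0.03 rad head-down. That suggests the balance point is about 2 mm headward of the edge's middle, so I regrip and shift it 2 mm tailward for margin.

```bash
python3 -m handwheel '0 0 -.03 0 0 0 0;0 0 -.055 0 0 0 0;0 0 -.07 0 0 0 0;0 0 -.079 0 0 0 0;0 0 -.079 0 0 0 0' 25
python3 -m handwheel '0 0 0 0 0 0 .3;0 0 0 0 0 0 .5;0 0 0 0 0 0 .7;0 0 0 0 0 0 1;0 0 0 0 0 0 1'
python3 -m handwheel '0 0 0 0 0 0 1;0 0 0 0 0 0 1;0 0 .002 0 0 0 1;0 0 .004 0 0 0 1;0 0 .004 0 0 0 1'
```

```text
t: 11.3
eef_pos: [0.4772, 0.2267, 0.0672]
orientation: [-3.14, 0.003, 0.049]
contact_force: [-0.5, -0.6, 0.3]
width: 0.0429
t: 11.72
eef_pos: [0.4792, 0.2274, 0.0698]
orientation: [-3.138, -0.003, 0.049]
contact_force: [-0.3, 0.1, 0.1]
width: 0.0235
t: 12.13
eef_pos: [0.4782, 0.227, 0.073]
orientation: [-3.139, -0.0, 0.049]
contact_force: [0.2, 0.1, -2.5]
width: 0.0236
```

```bash
python3 -m handwheel '0 .002 0 0 0 0 1;0 .002 0 0 0 0 1;0 .002 -.002 0 0 0 1;0 .002 -.004 0 0 0 1;0 .002 -.004 0 0 0 1'
python3 - <<'E'
from h import *
F=[]
for i in range(8): snapshot('top');F.append(arm.read_state()['contact_force'][2])
print(np.mean(F[2:]),arm.read_state()['eef_pos'])
E
```

```text
t: 12.55
eef_pos: [0.4783, 0.2293, 0.0691]
orientation: [-3.139, -0.0, 0.049]
contact_force: [0.1, 0.6, 2.7]
width: 0.0235
2.897430912958512 [0.47833842 0.22927355 0.06904697]
```

```bash
python3 -m handwheel '0 0 .0005 0 0 0 1;0 0 .0005 0 0 0 .6;0 0 .0005 0 0 0 .3;0 0 .0005 0 0 0 0;0 0 .0005 0 0 0 0'
python3 -m handwheel '0 0 0 0 0 0 0;0 0 .02 0 0 0 0;0 0 .05 0 0 0 0;0 0 .08 0 0 0 0;0 0 .11 0 0 0 0'
python3 -m handwheel '-.03 0 .02 0 0 0 0;-.06 0 .04 0 0 0 0;-.09 0 .05 0 0 0 0;-.12 0 .06 0 0 0 0;-.15 0 .06 0 0 0 0'
python3 - <<'E'
from tilt import *
tilt()
for i in range(8): snapshot('top')
tilt();tilt()
a=snapshot('scene');save('c10s',a,(335,190,435,270),7);b=snapshot('top');save('c10t',b,(215,160,295,230),9)
s=arm.read_state();print(s['t'],s['eef_pos'])
E
```

```text
t: 13.37
eef_pos: [0.4787, 0.2289, 0.0693]
orientation: [-3.139, -0.001, 0.049]
contact_force: [-0.3, 0.5, 0.7]
width: 0.0427
t: 13.78
eef_pos: [0.4782, 0.2289, 0.1804]
orientation: [-3.139, 0.0, 0.049]
contact_force: [1.1, -0.1, -0.3]
width: 0.0423
t: 14.2
eef_pos: [0.3282, 0.2294, 0.2414]
orientation: [-3.137, -0.005, 0.049]
contact_force: [0.7, 0.2, 0.4]
width: 0.0429
tilt(head down +) 0.013 b 0.0146 lat 0.0013 cost 52 of 819
tilt(head down +) 0.013 b 0.0146 lat 0.0013 cost 51 of 820
tilt(head down +) 0.013 b 0.0146 lat 0.0013 cost 51 of 820
14.85 [0.32890431 0.22905044 0.23916063]
```

View pics/c10s.png

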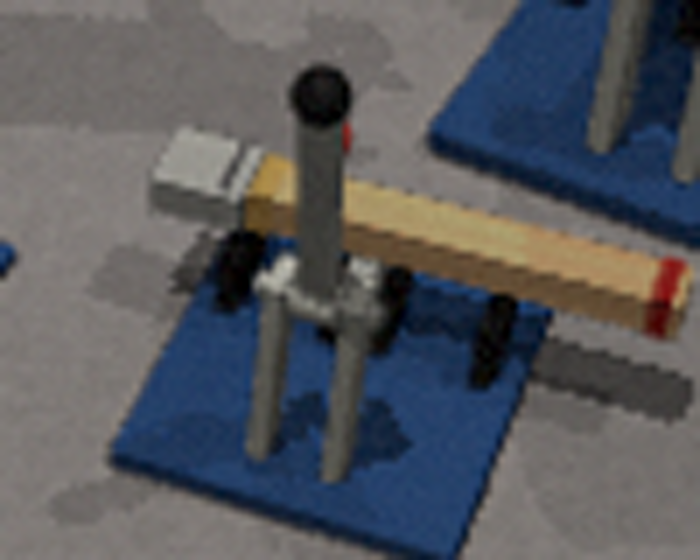

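View pics/c10t.png

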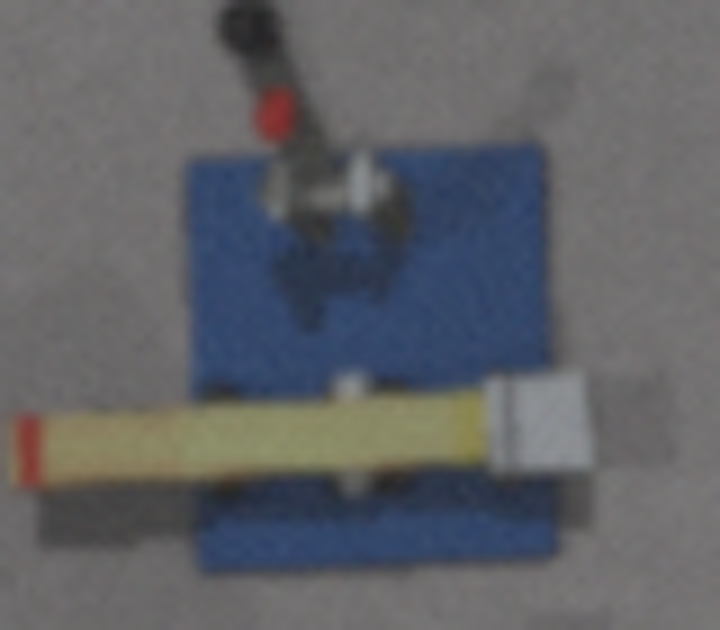

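The tool is balanced on its own: level (tilt 0.013 rad, steady over 0.5 s), square, with the blade showing at both sides of it (top crop (350,385) and (350,480)). Now I go round behind the marking arm with the gripper shut.

```bash
python3 -m handwheel '0 0 .035 0 0 0 1;0 0 .07 0 0 0 1;.025 -.005 .09 0 0 0 1;.06 -.012 .09 0 0 0 1;.1 -.024 .09 0 0 0 1'
python3 -m handwheel '.04 0 0 0 0 0 1;.08 0 0 0 0 0 1;.12 0 0 0 0 0 1;.16 0 0 0 0 0 1;.2 0 0 0 0 0 1'
python3 -m handwheel '.025 0 0 0 0 0 1;.025 0 0 0 0 0 1'
python3 - <<'E'
from chk import *
from tilt import tilt
k=JIG+Rj@np.array([.080-.120*np.cos(1.85),0,.088+.120*np.sin(1.85)]);print('knob exp',k,proj('top',k),proj('scene',k))
for c in('top','scene'):
    im=snapshot(c);save('c11'+c,im,(200,100,320,240) if c=='top' else (320,100,460,270),4.2 if c=='top' else 3.5)
    print([(np.round(b['at'],1).tolist(),round(b['p'],2)) for b in boxes_of(c,'marker_knob')])
tilt();s=arm.read_state();print(s['eef_pos'],s['width'])
E
python3 - <<'E'
import cv2,numpy as np
a=cv2.imread('pics/c11top.png');b=cv2.imread('pics/c11scene.png')
h=max(a.shape[0],b.shape[0]);o=np.hstack([cv2.copyMakeBorder(i,0,h-i.shape[0],0,0,0) for i in(a,b)]);f=min(1,800/o.shape[1]);cv2.imwrite('pics/c11.png',cv2.resize(o,None,fx=f,fy=f))
E
```

```text
t: 15.27
eef_pos: [0.4294, 0.2059, 0.3317]
orientation: [-3.137, -0.005, 0.052]
contact_force: [-0.3, 1.0, -1.3]
width: -0.0002
t: 15.68
eef_pos: [0.6304, 0.2048, 0.3288]
orientation: [-3.139, -0.0, 0.049]
contact_force: [0.3, -0.6, 0.5]
width: -0.0002
t: 15.85
eef_pos: [0.6588, 0.2042, 0.326]
orientation: [-3.14, -0.001, 0.047]
contact_force: [0.6, -0.2, -0.1]
width: -0.0
knob exp [0.59242381 0.20276411 0.20335302] [[241.76854007 163.31893718]] [[381.60200451 202.78250068]]
[([248.0, 170.5], 0.54)]
[([315.6, 215.9], 0.55), ([442.1, 172.8], 0.51), ([380.6, 213.5], 0.48)]
tilt(head down +) 0.014 b 0.0151 lat 0.0012 cost 52 of 812
[0.65229679 0.20524611 0.32973773] 0.00027063093616779173
```

View pics/c11.png

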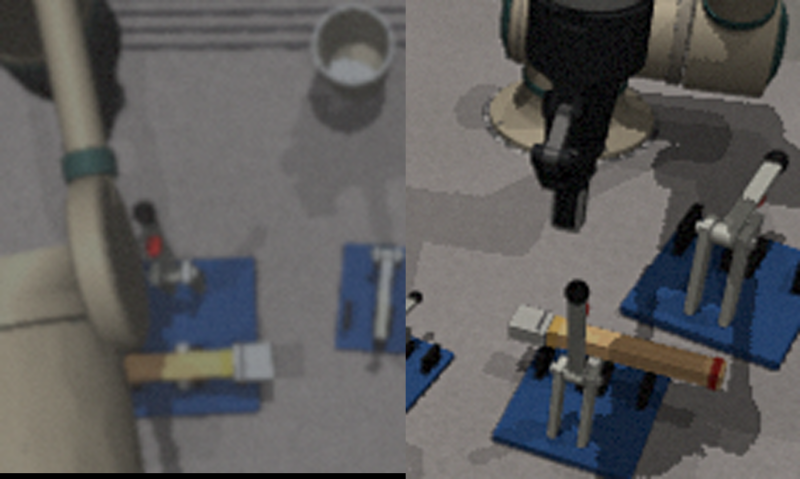

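```bash
python3 -m handwheel '.008 -.002 -.03 0 0 0 1;.008 -.002 -.06 0 0 0 1;.008 -.002 -.09 0 0 0 1;.008 -.002 -.115 0 0 0 1;.008 -.002 -.12 0 0 0 1'
python3 - <<'E'
from chk import *
save('c12',snapshot('scene'),(330,140,450,260),5);print(arm.read_state()['eef_pos'])
E
```

```text
t: 16.52
eef_pos: [0.6575, 0.2028, 0.2053]
orientation: [-3.14, 0.008, 0.05]
contact_force: [0.3, 0.1, -1.2]
width: -0.0002
[0.65838882 0.20297407 0.2065794 ]
```

View pics/c12.png

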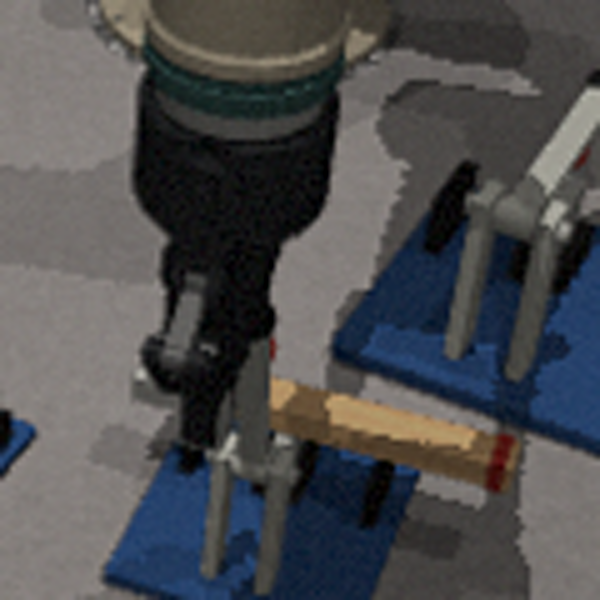

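```bash
python3 -m handwheel '-.015 0 0 0 0 0 1;-.03 0 0 0 0 0 1;-.04 0 0 0 0 0 1;-.048 0 0 0 0 0 1;-.055 0 0 0 0 0 1'
python3 -m handwheel '-.007 0 0 0 0 0 1;-.014 0 0 0 0 0 1;-.019 0 0 0 0 0 1;-.023 0 0 0 0 0 1'
python3 - <<'E'
from chk import *
save('c13',snapshot('scene'),(330,140,450,260),5);print(arm.read_state()['eef_pos'],arm.read_state()['contact_force'])
E
```

```text
t: 16.98
eef_pos: [0.6064, 0.2034, 0.2115]
orientation: [-3.138, -0.004, 0.05]
contact_force: [0.2, 0.1, -0.3]
width: 0.0
t: 17.32
eef_pos: [0.5828, 0.2031, 0.2094]
orientation: [-3.139, -0.0, 0.049]
contact_force: [0.5, -0.1, 0.1]
width: 0.0002
[0.58203358 0.20310179 0.20939897] [-0.53211649 -0.15765224 -0.40683794]
```

View pics/c13.png

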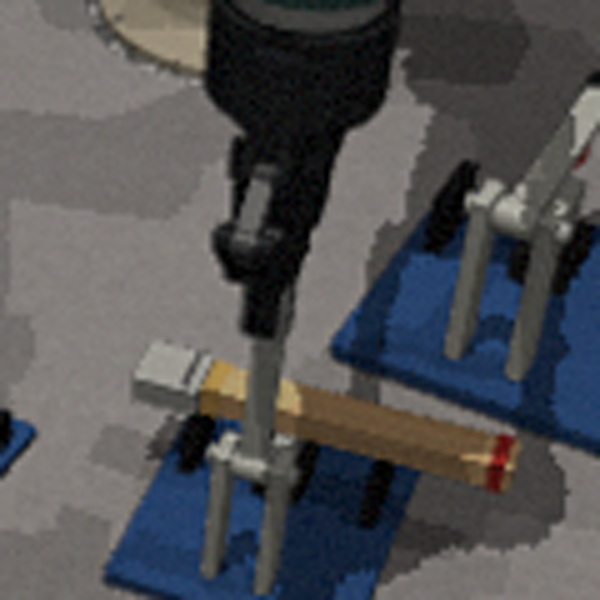

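The arm is now about upright, behind the fingers at (265,360). Pushing a little further.

```bash
python3 -m handwheel '-.004 0 0 0 0 0 1;-.008 0 0 0 0 0 1;-.012 0 0 0 0 0 1'
python3 - <<'E'
from chk import *
save('c14',snapshot('scene'),(330,140,450,260),4.5);print(arm.read_state()['eef_pos'],arm.read_state()['contact_force'])
for i in range(5):snapshot('top')
save('c15',snapshot('scene'),(330,140,450,260),4.5)
E
```

```text
t: 17.62
eef_pos: [0.5712, 0.2031, 0.2092]
orientation: [-3.139, -0.0, 0.049]
contact_force: [0.4, 0.3, 0.5]
width: 0.0001
[0.57012166 0.2031045  0.20924602] [-0.86580925  0.67187787 -0.4715575 ]
```

View pics/c15.png

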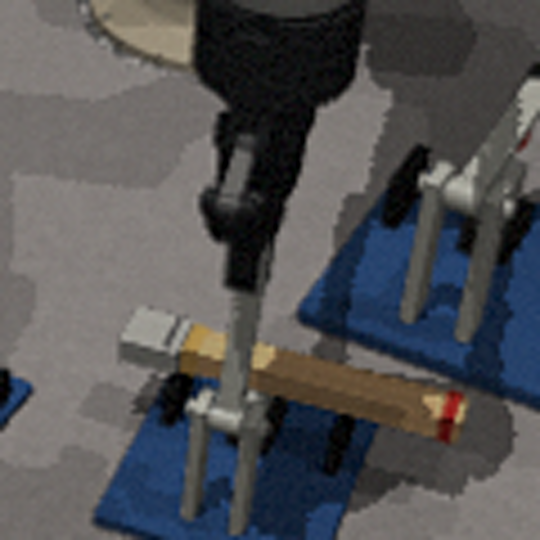

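```bash
python3 -m handwheel '-.004 0 0 0 0 0 1;-.008 0 0 0 0 0 1;-.012 0 0 0 0 0 1;-.012 0 0 0 0 0 1;-.012 0 0 0 0 0 1'
python3 - <<'E'
from chk import *
for i in range(4):snapshot('top')
save('c16',snapshot('scene'),(330,140,450,260),4.5);print(arm.read_state()['eef_pos'],arm.read_state()['contact_force'])
E
```

```text
t: 18.38
eef_pos: [0.559, 0.2032, 0.2096]
orientation: [-3.139, -0.001, 0.05]
contact_force: [-0.2, -1.4, -0.1]
width: -0.0001
[0.5595428  0.20313841 0.20945344] [ 0.60529462  0.00332536 -0.63491105]
```

View pics/c16.png

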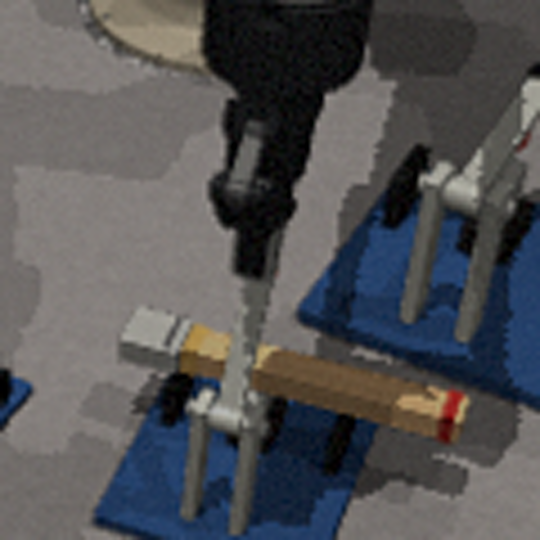

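The arm has passed upright and is beginning to sink away from the fingers. Waiting, then looking.

Run:
```python
from chk import *
for k in range(2):
    for i in range(15):snapshot('top')
    save('c17_%d'%k,snapshot('scene'),(330,140,450,260),4.5)
print(arm.read_state()['t'])
```

```text
20.2333
```

View pics/c17_1.png

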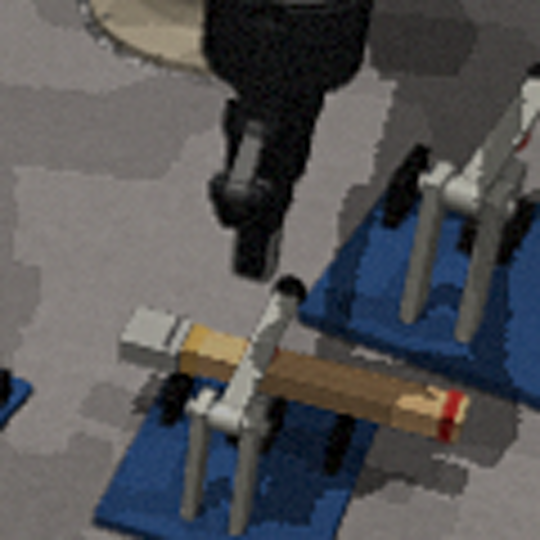

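The arm is down across the tool, with the knob at (290,290), clear of the gripper. Raising the gripper away and checking.

```bash
python3 -m handwheel '0 0 .03 0 0 0 1;0 0 .06 0 0 0 1;0 0 .09 0 0 0 1;-.03 -.02 .1 0 0 0 1;-.06 -.04 .1 0 0 0 1'
python3 -m handwheel '-.03 -.02 0 0 0 0 1;-.06 -.04 0 0 0 0 1;-.09 -.06 0 0 0 0 1;-.12 -.08 0 0 0 0 1;-.15 -.1 0 0 0 0 1'
python3 - <<'E'
from tilt import *
for i in range(12):snapshot('top')
tilt()
A=(corners([-.032,.08],[-.007,.007],[.084,.092])@Rj.T+JIG,(0,0,255))
print('knob exp level',proj('top',JIG+Rj@[-.04,0,.088]),proj('scene',JIG+Rj@[-.04,0,.088]))
org=JIG+[0,0,.05]-Rtt[:,0]*.0165
two('c18',[A]+toolboxes(Rtt,org),ct=(205,150,295,235))
save('c19s',snapshot('scene'),(335,190,435,270),7);save('c19full',snapshot('top'));save('c19t',snapshot('top'),(205,160,295,230),8)
for i in range(8):snapshot('top')
tilt();print(arm.read_state()['t'],arm.read_state()['eef_pos'])
E
```

```text
t: 20.65
eef_pos: [0.5016, 0.1635, 0.3124]
orientation: [-3.138, -0.008, 0.051]
contact_force: [-0.2, -1.4, 0.5]
width: -0.0001
t: 21.07
eef_pos: [0.3477, 0.0625, 0.3094]
orientation: [-3.139, -0.001, 0.05]
contact_force: [0.5, -0.2, 1.4]
width: -0.0002
tilt(head down +) 0.012 b 0.0149 lat 0.0009 cost 54 of 835
knob exp level [[252.11885835 220.59118665]] [[394.04527318 203.74666831]]
tilt(head down +) 0.013 b 0.0146 lat 0.0013 cost 51 of 820
22.4167 [0.34935374 0.06311212 0.30945385]
```

View pics/c18.png

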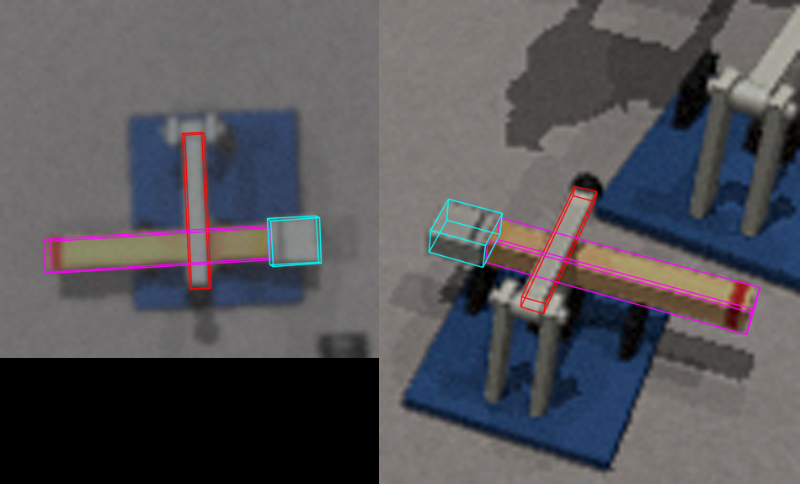

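View pics/c19s.png

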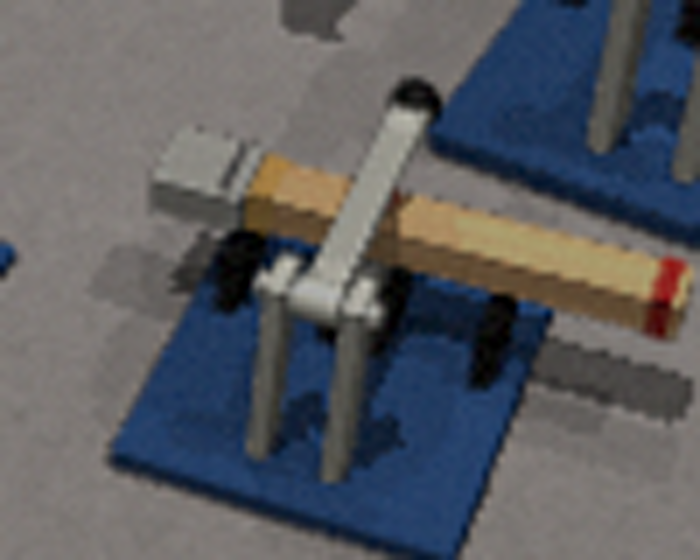

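View pics/c19full.png

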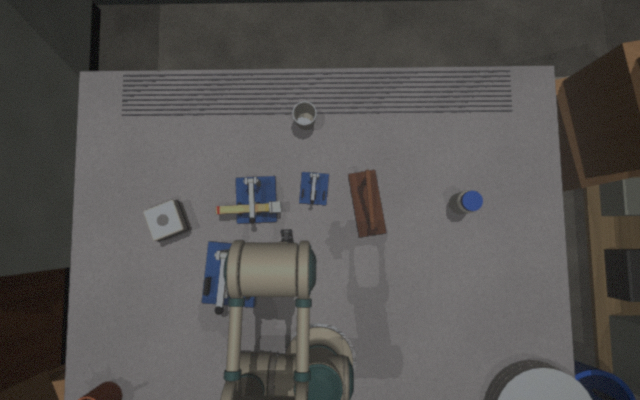

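The marking arm is level, with the pad on the tool over the edge. The tool is still level (0.013 rad, unchanged), and the cup (304,114), mould (166,220) and jar (467,202) have not moved. Handing in.

```bash
python3 -c "
from cell import arm
arm.hand_in()"
```

```text
the job is handed in; nothing more can be done
```

I handed the job in at about 22 s. The tool is balanced level on the middle-sized jig, and the marking arm is down with its pad on the tool over the knife edge.

- **Finding the balance:** I lifted the tool from the rest and levelled it, and used the wrist torque to estimate where it balances. Set down there, it stayed level on its own with a slight head-down tilt of about 0.03 rad. I regripped it and moved it 2 mm tailward for margin. It then stood free and level, square and central, at about 0.013 rad, before I touched the marking arm.
- **Swinging the arm over:** I pushed the knob past upright from behind with the shut gripper and let the arm sink by itself.
- **Last checks:** The marking arm lines up with its expected level position. The tool's tilt was unchanged at 0.012–0.013 rad over the last second. The gripper was well clear, and the cup, mould and jar had not moved.
- **Doubts:** A tilt check on a picture of the tool held level gave about −0.02 rad, so the tilt figures are only good to about 0.02 rad. The image fit put the edge about 15 mm from the tool's middle, against the 16.5 mm I commanded. The ink pad itself is mostly hidden under the arm, so I judged its contact from the arm being level.

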